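# Set the fallen soldering stand back on its foot

## Task

Two third-hand soldering stands, each a post with a square foot and a ball on top, lie knocked over on the bench. Stand the taller one upright where it lies: raise its ball end and let it pivot on its foot, without lifting the foot off the bench, then let go of it. Leave the shorter stand lying as it is and do not disturb it or the ring mandrel.

Things in the scene. Friction and masses are not known exactly. Their poses are not given: they have to be found in the camera images.
- tall_stand_ball (a point): Ball centre of the taller stand (178 mm long over all, 0.42 kg), the one to raise: black ball, 36 mm diameter, on a 12 mm round steel post. 160 mm from the underside of the foot. z axis along the post, foot to ball. Lying on the ball and one edge of the foot, the ball centre is 18 mm above the bench; upright 160 mm. Pinched by the ball, the stand swings about the line between the fingertips.
- tall_stand_foot (a point): Centre of the underside of the taller stand's foot, a square dark steel plate 60 x 60 x 12 mm with its lower edge lying level on the bench; same axes. About 31 mm above the bench while the stand lies (plate on edge), 0 when upright. Tipped up, the stand pivots on that lower edge, 30 mm from this centre.
- short_stand_ball (a point): Centre of the 36 mm ball of the shorter stand, which must stay lying. Same build, same foot and ball, but 118 mm long over all, ball centre 100 mm from the underside of the foot. z axis along its post from foot to ball.
- ring_mandrel: Bystander: plain tapered steel rod without foot or ball, 25 x 233 x 25 mm, lying in front of the drill press, between the two stands, long way roughly along the robot's y; origin under its middle, at bench level, its own y axis along the rod. (The drill press behind the middle of the bench overhangs at about 0.5 m height from x = 0.53 on; its table stands out to x = 0.575.)

How it is judged:
At the end, for the whole second after the job is handed in: The taller stand stands upright (within about 7 degrees) and untouched, its foot flat on the bench (within 10 mm) and its underside centre within 100 mm of where it was at the start (the tipping itself takes up about 45 mm); the shorter stand still lies (angle between tall_stand_foot's own z axis and vertical below 0.12 rad and height (world z) of tall_stand_foot below 0.01 m and height (world z) of tall_stand_ball above 0.15 m and distance of tall_stand_foot from where it was at the start of the episode below 0.1 m and height (world z) of short_stand_ball below 0.04 m).
It fails at once if the taller stand's foot is lifted off the bench (its centre rises above 70 mm) (height (world z) of tall_stand_foot above 0.07 m).
It fails at once if the shorter stand is moved by more than 30 mm (distance of short_stand_ball from where it was at the start of the episode above 0.03 m).
It fails at once if the ring mandrel is moved by more than 30 mm (distance of ring_mandrel from where it was at the start of the episode above 0.03 m).
It also fails if it takes over 40 s, if anything falls off the work surface, if the arm or the gripper's body presses on something with over 40 N, if the wrist force passes 120 N, or if a joint passes its speed limit or range.

## Robot

A 6-joint arm with a two-finger parallel gripper is mounted at the origin on a cart in front of the work surface, level with it; the furniture and walls round the work are solid. World frame = base frame: x ahead of the robot, y to its left, z up, the work surface at z = 0. Lengths are in m, angles in rad, forces in N, time in s.
With the tool pointing down it reaches from about 0.25 to 0.8 m from the base axis. Payload 3.9 kg.
Tool frame: the origin (TCP) lies at the very end of the fingers, on their centre line; the grasp point (between the pads) lies 19 mm behind it; z points along the fingers, y is the direction in which the jaws open and shut (so a half turn about z gives the same grasp; the last joint's range is limited). The gripper opens to 85 mm and grips with 20 to 120 N. Pads are 22 mm wide; open, the fingers measure 114 mm over their backs; the gripper's body (76 mm by 85 mm) begins 54 mm behind the grasp point. The pads swing forward as they close: fully open they stand 13 mm farther back than shut.
Start: joints at [-1.321, 0.26, -0.138, 1.173, 0, 1.571], TCP at [0.13, -0.509, 0.231] pointing down, gripper open.
Joint ranges: [-2.78, 2.78], [-0.83, 1.72], [-1.28, 1.37], [-1.9, 2.12], [-1.57, 1.48], [-3.14, 3.14]. Speed limits (rad/s): [2.57, 2.57, 3.14, 3.14, 3.14, 3.14].

## Interface

Orientations are given as a unit quaternion [w, x, y, z].
In Python, from cell import bot gives the robot as it stands.
- The arm moves only by the tool carry_out, never from a script. Its arguments are lists of equal length, an entry for each row: "travel": the shift along the tool's x, y, z in mm, a list of three; "rotation": the turn, a rotation vector about the tool's x, y, z in rad, a list of three; "jaw": the opening in per cent of the stroke, from 0 (shut) to 100 (fully open). A call has 1 to 12 rows; each row shifts and turns the commanded pose from where the row before left it, along the tool's axes as they then stand; what a row does not reach is not made up. A row lasts 1/8 s, in which the tool goes at most 62.5 mm and 10.7 degrees, less where a joint would pass 70% of its speed; a pose out of reach is approached as far as the arm can. A call is refused whole if a number of a shift passes 62.5 or a number of a turn 0.188, either way. A call with a gripper value outside its range is refused whole. The fingers move at their own pace and stop on an object; "force" is the grip in N (left out, the last holds). Time passes only in rows, so rows that do not move let the fingers close. It gives the time, the measured TCP pose, the force and the opening at its end, in the units of the state.
- bot.get_obs(): the state, without advancing time (a new reading comes with each control period).
- bot.get_image(name): name is "scene" or "side" or "wrist"; returns a dict with "frame" (384x512x3 uint8, red, green, blue), "intrinsics" (3x3 intrinsics, pixels), "xyz" and "attitude" of the camera in the world. Camera axes: x right, y up, looking along -z (the intrinsics and any distortion apply to the point x, -y, -z); pixel columns grow to the right and rows downward; lengths in m; the calibration is good to about 2 mm. A picture is of the moment at which its call begins. There is no depth.
- bot.finish_job(): hands the job in, once; it reports no verdict.
Trained networks look in the newest picture that a camera, given by its name, has taken for a name from the list of things; names that differ only in an ending like _2 or _b are one class to them, and where a whole thing is asked for, a point or a joint stands for the part that bears it (a point fixed in the world has none). Each returns a list of dicts, best first, with "confidence" (0 to 1); they miss things now and then, are a little off and sometimes report something else, mostly with a low value. They report only what shows in the picture. A call takes as long as a camera call.
- bot.silhouettes(camera, thing): "mask" (384x512 bool, what is visible of it) and "bbox" ([left, top, right, bottom] in pixels, round what is visible of it).
The state is a dict: "time_s": time; "joints": joint angles; "joint_velocities": joint speeds; "tau": joint torques, N m; "tcp_pos": TCP position; "eef_rot": TCP orientation; "contact_force": force on the tool from outside, world axes, zero at the start; "moment": the same for the moment, N m; "finger_gap": finger opening in m.
Only numpy, scipy, OpenCV 4.12 (cv2) and the standard library are available. Lean on these libraries where they do the work, as an engineer would, in place of code of your own. Each camera call takes 0.05 s, during which the arm holds its last target. There are 200 camera calls.

## Working session

There is one attempt and no reset: what is moved stays moved. The work goes in short steps, Python scripts to look and compute and a tool call to move; the robot and the scene stay as the last step left them, time stands still between calls to the robot, and variables do not carry over. Pictures are saved under pics/ and viewed, about 8 in all and at most 12, crops included, and the job is handed in when it is done.

Besides the shell and the picture viewer there is one more tool, called after "Call:" as name(argument=value, ...) on one line, values as JSON. carry_out: Moves the arm, as the interface text tells. Its arguments: {"type":"object","properties":{"travel":{"type":"array","items":{"type":"array","items":{"type":"number"}}},"rotation":{"type":"array","items":{"type":"array","items":{"type":"number"}}},"jaw":{"type":"array","items":{"type":"number"}},"force":{"type":"number"}},"required":["travel","rotation","jaw"]}

```bash
ls; mkdir -p pics; cat > h.py <<'E'
from cell import bot
import numpy as np, cv2
from scipy.spatial.transform import Rotation as R
def rot(q): q=np.array(q); return R.from_quat(np.r_[q[1:],q[0]]).as_matrix() if q.shape==(4,) else q
def ray(im,u,v):
    K=np.array(im['intrinsics']);d=np.linalg.inv(K)@[u,v,1]
    d=rot(im['attitude'])@[d[0],-d[1],-d[2]]
    return np.array(im['xyz']),d
def at_z(im,u,v,z):
    o,d=ray(im,u,v);return o+d*(z-o[2])/d[2]
def proj(im,p):
    c=rot(im['attitude']).T@(np.array(p)-im['xyz']);q=np.array(im['intrinsics'])@[c[0],-c[1],-c[2]];return q[:2]/q[2]
E
python3 - <<'E'
from h import *
o=bot.get_obs();print(o)
ims={}
for c in('scene','side'):
    im=bot.get_image(c);ims[c]=im;print(c,{k:v for k,v in im.items() if k!='frame'})
    for t in('tall_stand_ball','short_stand_ball','ring_mandrel'):
        for s in bot.silhouettes(c,t):print(t,s['confidence'],s['bbox'])
cv2.imwrite('pics/a.png',cv2.resize(np.vstack([ims['scene']['frame'],ims['side']['frame']])[:,:,::-1],(400,600)))
for c in ims: cv2.imwrite(f'pics/{c}.png',cv2.resize(ims[c]['frame'][:,:,::-1],(800,600)))
E
```

```text
pics
{'time_s': 0.0, 'joints': array([-1.32103674e+00,  2.60674972e-01, -1.39429114e-01,  1.17269754e+00,
        5.04527971e-05,  1.57080109e+00]), 'joint_velocities': array([ 0.00046448, -0.00093334, -0.00039626,  0.00037255, -0.00071098,
        0.00090327]), 'tau': array([-2.33142135e-03, -4.05670559e+01,  2.53926963e+01,  1.85750797e-02,
       -2.34471818e-04, -8.26642861e-06]), 'tcp_pos': array([ 0.12960458, -0.50801681,  0.23044694]), 'eef_rot': array([-9.97983627e-04,  9.92212447e-01,  1.24553014e-01, -9.98579434e-05]), 'contact_force': array([ 0.50869052, -0.06388576,  0.14346206]), 'moment': array([ 0.01600503,  0.01759236, -0.02914646]), 'finger_gap': 0.08550271450456855}
scene {'intrinsics': array([[407.33898032,   0.        , 260.17340184],
       [  0.        , 407.33898032, 191.1247947 ],
       [  0.        ,   0.        ,   1.        ]]), 'xyz': array([0.19572638, 0.45490608, 0.80704422]), 'attitude': array([-0.25606535, -0.0927152 ,  0.33264777,  0.90287313])}
tall_stand_ball 0.82 [271.4, 122.5, 331.8, 164.7]
short_stand_ball 0.63 [179.6, 227.7, 232.3, 264.8]
ring_mandrel 0.65 [235.8, 173.6, 284.0, 242.6]
side {'intrinsics': array([[451.39303373,   0.        , 251.33063553],
       [  0.        , 451.39303373, 190.53410471],
       [  0.        ,   0.        ,   1.        ]]), 'xyz': array([ 0.43893077, -0.92791043,  0.58396951]), 'attitude': array([ 0.87418749,  0.48417467, -0.02647386, -0.02588953])}
tall_stand_ball 0.92 [217.6, 247.5, 321.1, 290.6]
short_stand_ball 0.85 [242.9, 147.6, 290.2, 173.3]
ring_mandrel 0.72 [244.2, 181.3, 271.1, 247.7]
```

View pics/scene.png

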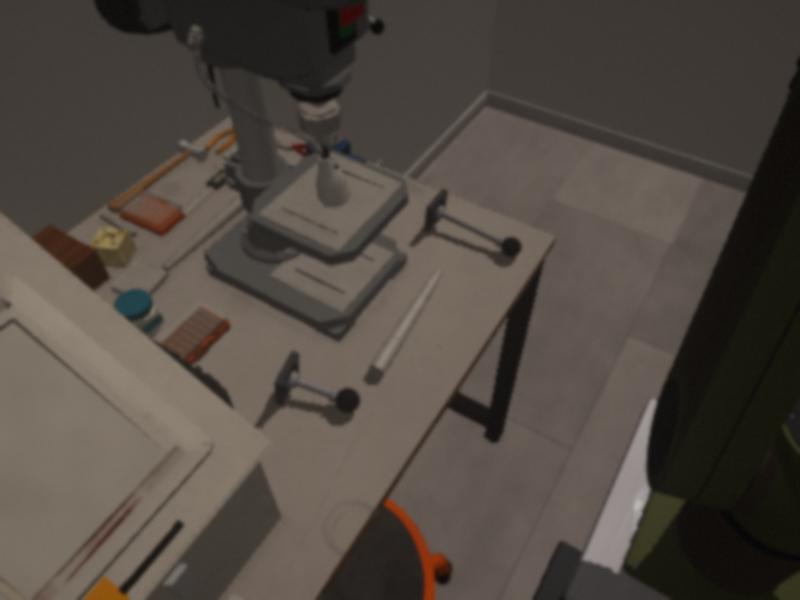

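View pics/side.png

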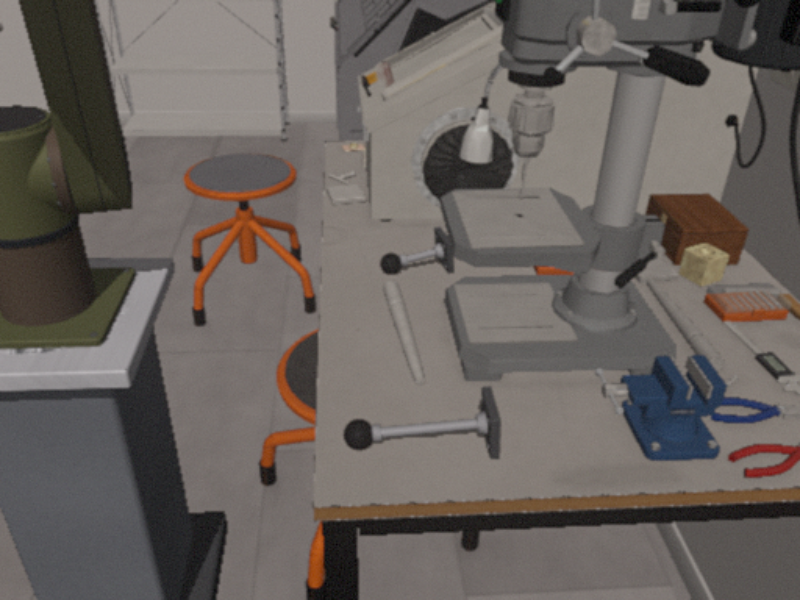

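The scene view shows the tall stand's ball at about (511,246) and its foot at about (436,212). In the side view the ball is at (358,434) and the foot at about (490,422). The mandrel and the short stand lie well to its left (+y).

```bash
cat > m.py <<'E'
from h import *
from scipy.optimize import least_squares
def measure(cams=('scene','side'),thing='tall_stand_ball',L=.16,g=(0.35,-0.3,0.)):
    obs=[]
    for c in cams:
        im=bot.get_image(c)
        s=bot.silhouettes(c,thing)
        if s: obs.append((c,im,s[0]['mask']))
    # model: points on ball, post, foot -> convex hull masks, fit by soft edge match (bbox+moments)
    sph=np.random.default_rng(0).normal(size=(200,3));sph=.018*sph/np.linalg.norm(sph,axis=1)[:,None]+[0,0,L]
    foot=np.array([[x,y,z] for x in(-.03,.03) for y in(-.03,.03) for z in(0,.012)])
    a=np.linspace(0,2*np.pi,16);post=np.array([[.006*np.cos(t),.006*np.sin(t),z] for t in a for z in(.012,L)])
    al=np.arcsin(.0129/L)
    def pts(p,P):
        b=np.array([p[0],p[1],.018]);h=p[2]  # h: heading foot->ball
        z=np.array([np.cos(h)*np.cos(al),np.sin(h)*np.cos(al),-np.sin(al)])
        y=np.array([-np.sin(h),np.cos(h),0]);x=np.cross(y,z)
        return b+(P-[0,0,L])@np.array([x,y,z])
    def mask(p,im):
        m=np.zeros((384*4,512*4),np.uint8)
        for P in(sph,foot,post):
            q=np.array([proj(im,w) for w in pts(p,P)])
            cv2.fillConvexPoly(m,cv2.convexHull(((q+.5)*4).astype(np.int32)),255)
        return cv2.resize(m,(512,384),interpolation=cv2.INTER_AREA).astype(float)/255
    from scipy.optimize import minimize
    f=lambda p:sum(np.abs(cv2.GaussianBlur(mask(p,im)-m.astype(float),(0,0),1.5)).sum() for _,im,m in obs)
    c,im,m=obs[-1]
    return obs,f,minimize(f,g,method='Nelder-Mead',options=dict(initial_simplex=np.array(g)+np.array([[0,0,0],[.02,0,0],[0,.02,0],[0,0,.2]]),xatol=1e-4,fatol=.1)),mask
if __name__=='__main__':
    sc=bot.get_image('scene');sd=bot.get_image('side')
    b1=at_z(sc,511*.64,246*.64,.018);b2=at_z(sd,358*.64,434*.64,.018)
    f1=at_z(sc,436*.64,212*.64,.031);f2=at_z(sd,490*.64,422*.64,.031)
    print(b1,b2,f1,f2)
    b=(b1+b2)/2;d=b-(f1+f2)/2
    for cams in(('scene','side'),('side',),('scene',)):
        obs,f,r,_=measure(cams,g=(b[0],b[1],np.arctan2(d[1],d[0])));print(cams,r.x,r.fun,[o[2].sum() for o in obs])
    for t in('short_stand_ball','ring_mandrel'):
        s=bot.silhouettes('side',t)[0]['bbox'];print(t,at_z(sd,s[0],s[1],.02),at_z(sd,s[2],s[3],.02))
E
python3 m.py
```

```text
[ 0.45350383 -0.3178048   0.018     ] [ 0.45399887 -0.31988066  0.018     ] [ 0.60254663 -0.31245839  0.031     ] [ 0.60694493 -0.32116511  0.031     ]
('scene', 'side') [ 0.45337148 -0.31891412 -3.14039434] 225.33241289566513 [np.int64(606), np.int64(1267)]
('side',) [ 0.45402612 -0.31995272 -3.13991956] 131.68411732886403 [np.int64(1217)]
('scene',) [ 0.45263597 -0.31568481 -3.13943798] 74.82759780297565 [np.int64(580)]
short_stand_ball [0.50370216 0.21119276 0.02      ] [0.61865993 0.05662244 0.02      ]
ring_mandrel [0.50031083 0.00681114 0.02      ] [ 0.53650496 -0.24115497  0.02      ]
```

Call:
carry_out(travel=[[0,0,0],[0,0,0],[40,-24,10],[40,-24,10],[40,-24,10],[40,-24,10],[40,-24,10],[40,-24,10],[40,-24,10],[40,-21,10],[4,0,0],[0,0,0]], rotation=[[0,0,0.125],[0,0,0.125],[0,0,0],[0,0,0],[0,0,0],[0,0,0],[0,0,0],[0,0,0],[0,0,0],[0,0,0],[0,0,0],[0,0,0]], jaw=[70,70,70,70,70,70,70,70,70,70,70,70], force=40)

```text
time_s: 2.5
tcp_pos: [0.4537, -0.3198, 0.1512]
eef_rot: [0.0, 1.0, 0.0, -0.0]
contact_force: [0.2, -0.6, 0.1]
finger_gap: 0.0595
```

```bash
python3 - <<'E'
from h import *
o=bot.get_obs();print(o['time_s'],o['tcp_pos'],rot(o['eef_rot']).round(3).tolist(),o['finger_gap'],o['joints'].round(2))
im=bot.get_image('wrist');print(im['xyz'],proj(im,[.4535,-.319,.018]))
for s in bot.silhouettes('wrist','tall_stand_ball'):print(s['confidence'],s['bbox'])
cv2.imwrite('pics/w.png',im['frame'][:,:,::-1])
sd=bot.get_image('side')
for p in((670,350),(585,245),(470,370)):print(at_z(sd,p[0]*.64,p[1]*.64,.03))
E
```

```text
2.5 [ 0.45373349 -0.3198014   0.15122004] [[1.0, 0.0, -0.001], [0.0, -1.0, -0.0], [-0.001, 0.0, -1.0]] 0.05951958847734648 [-0.61  0.36 -0.21  1.   -0.    2.53]
[ 0.52140334 -0.31875595  0.29370495] [255.21816624 186.14377687]
0.73 [207.9, 0.0, 288.6, 202.1]
[ 0.8769555  -0.19026241  0.03      ]
[0.85353062 0.11293606 0.03      ]
[ 0.60001611 -0.2217739   0.03      ]
```

View pics/w.png

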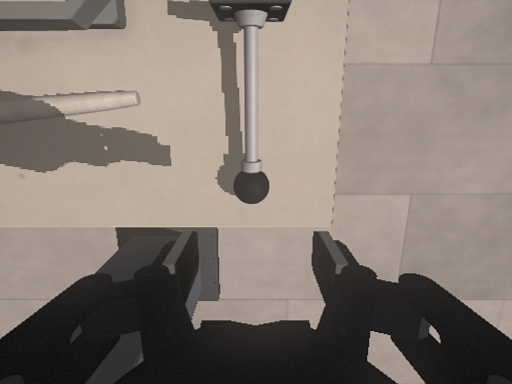

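The wrist view shows the ball at (251,186), the post running straight up the image and the foot at (250,5). The predicted ball was at column 255, so its y is about 2 mm nearer +y. Next I check the drill levers' clearance.

```bash
python3 - <<'E'
from h import *
im=bot.get_image('wrist');print(at_z(im,251.5,186,.018),at_z(im,250.5,5,.055),at_z(im,250.5,100,.023))
sd=bot.get_image('side')
for p in((598,35),(675,62),(550,75),(590,255),(760,60)):
  o,d=ray(sd,p[0]*.64,p[1]*.64)
  print(p,[(o+d*(y-o[1])/d[1]).round(2).tolist() for y in(-.25,-.15,-.05)])
E
```

```text
[ 0.45278597 -0.31594306  0.018     ] [ 0.59868263 -0.3163648   0.055     ] [ 0.53388029 -0.31550138  0.023     ]
(598, 35) [[0.68, -0.25, 0.45], [0.72, -0.15, 0.43], [0.76, -0.05, 0.41]]
(675, 62) [[0.76, -0.25, 0.42], [0.81, -0.15, 0.4], [0.86, -0.05, 0.37]]
(550, 75) [[0.64, -0.25, 0.41], [0.67, -0.15, 0.38], [0.7, -0.05, 0.36]]
(590, 255) [[0.72, -0.25, 0.21], [0.76, -0.15, 0.16], [0.8, -0.05, 0.1]]
(760, 60) [[0.85, -0.25, 0.42], [0.91, -0.15, 0.4], [0.97, -0.05, 0.38]]
```

Call:
carry_out(travel=[[-1,-3,40],[0,0,40],[0,0,30],[0,0,20],[0,0,12],[0,0,6],[0,0,0],[0,0,0]], rotation=[[0,0,0],[0,0,0],[0,0,0],[0,0,0],[0,0,0],[0,0,0],[0,0,0],[0,0,0]], jaw=[70,70,70,70,70,70,70,70], force=30)

```text
time_s: 3.75
tcp_pos: [0.4534, -0.3172, 0.0041]
eef_rot: [0.0, 1.0, -0.0, 0.001]
contact_force: [0.3, -0.5, -0.1]
finger_gap: 0.0602
```

Call:
carry_out(travel=[[0,0,0],[0,0,0],[0,0,0],[0,0,0],[0,0,0],[0,0,0]], rotation=[[0,0,0],[0,0,0],[0,0,0],[0,0,0],[0,0,0],[0,0,0]], jaw=[60,50,40,30,20,20], force=30)

```text
time_s: 4.5
tcp_pos: [0.453, -0.3167, 0.0037]
eef_rot: [-0.0, 1.0, -0.0, 0.0]
contact_force: [-0.6, 1.6, 5.4]
finger_gap: 0.0341
```

```bash
python3 - <<'E'
from h import *
o=bot.get_obs();print(o['time_s'],o['tcp_pos'],o['contact_force'],o['finger_gap'])
im=bot.get_image('wrist')
cv2.imwrite('pics/w2.png',im['frame'][:,:,::-1])
E
```

```text
4.5 [ 0.45301013 -0.31671764  0.00365911] [-0.55600406  1.63786415  5.40223101] 0.03414629935809757
```

View pics/w2.png

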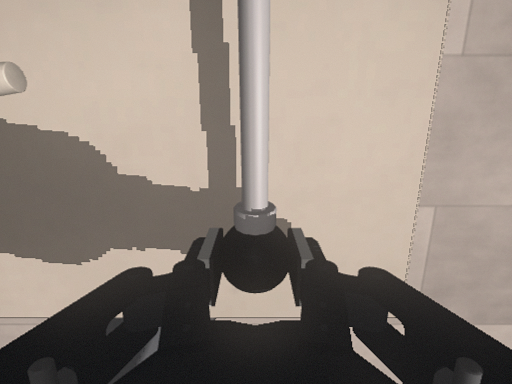

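The wrist view shows the ball between the pads at (255,258). The gap is slightly under the ball diameter and the tool feels an upward force, so the pads may sit a little high. I'll regrip 4 mm lower.

Call:
carry_out(travel=[[0,0,0],[0,0,0],[0,0,3],[0,0,1.5],[0,0,0],[0,0,0],[0,0,0],[0,0,0],[0,0,0]], rotation=[[0,0,0],[0,0,0],[0,0,0],[0,0,0],[0,0,0],[0,0,0],[0,0,0],[0,0,0],[0,0,0]], jaw=[50,50,50,50,50,40,30,20,20], force=30)

```text
time_s: 5.68
tcp_pos: [0.453, -0.3169, -0.0008]
eef_rot: [0.0, 1.0, -0.0, 0.0]
contact_force: [-1.2, -0.5, 4.9]
finger_gap: 0.0343
```

```bash
python3 - <<'E'
from h import *
P=np.array([.615,0]);N=24
def B(f):
    if f<0: return np.array([.453,.018])*(-f/.081)+np.array([.455,.03])*(1+f/.081)
    return P+.16*np.array([-np.cos(f),np.sin(f)])+.03*np.array([np.sin(f),np.cos(f)])
fs=np.linspace(-.081,np.pi/2,N+1);ts=np.linspace(0,.72,N+1)
T=lambda i:B(fs[i])+.019*np.array([np.sin(ts[i]),-np.cos(ts[i])])
p=T(0);t=0;rows=[]
for i in range(1,N+1):
    d=T(i)-p; x=np.array([np.cos(t),np.sin(t)]);z=np.array([np.sin(t),-np.cos(t)])
    r=np.array([round(d@x*1000,1),round(d@z*1000,1)]);rows.append([r[0],0,r[1]]);p=p+(r[0]*x+r[1]*z)/1000;t+=.03
print([[float(a) for a in r] for r in rows[:12]]);print([[float(a) for a in r] for r in rows[12:]]);print(T(12),T(24))
E
```

```text
[[2.3, 0.0, -10.2], [3.1, 0.0, -10.8], [4.3, 0.0, -10.5], [5.3, 0.0, -10.2], [6.3, 0.0, -9.7], [7.1, 0.0, -9.0], [8.1, 0.0, -8.3], [8.8, 0.0, -7.6], [9.6, 0.0, -6.7], [10.1, 0.0, -5.8], [10.7, 0.0, -4.8], [11.1, 0.0, -3.8]]
[[11.5, 0.0, -2.8], [11.6, 0.0, -1.6], [11.8, 0.0, -0.6], [11.7, 0.0, 0.6], [11.7, 0.0, 1.7], [11.4, 0.0, 2.7], [11.1, 0.0, 3.8], [10.7, 0.0, 4.8], [10.2, 0.0, 5.8], [9.5, 0.0, 6.7], [8.8, 0.0, 7.6], [8.1, 0.0, 8.3]]
[0.52440501 0.11273618] [0.65752831 0.14571569]
```

Call:
carry_out(travel=[[2.3,0,-10.2],[3.1,0,-10.8],[4.3,0,-10.5],[5.3,0,-10.2],[6.3,0,-9.7],[7.1,0,-9],[8.1,0,-8.3],[8.8,0,-7.6],[9.6,0,-6.7],[10.1,0,-5.8],[10.7,0,-4.8],[11.1,0,-3.8]], rotation=[[0,0.03,0],[0,0.03,0],[0,0.03,0],[0,0.03,0],[0,0.03,0],[0,0.03,0],[0,0.03,0],[0,0.03,0],[0,0.03,0],[0,0.03,0],[0,0.03,0],[0,0.03,0]], jaw=[20,20,20,20,20,20,20,20,20,20,20,20])

```text
time_s: 7.18
tcp_pos: [0.5248, -0.3168, 0.1131]
eef_rot: [0.0, 0.984, -0.0, 0.18]
contact_force: [0.4, -0.1, -1.6]
finger_gap: 0.0343
```

```bash
python3 - <<'E'
from h import *
o=bot.get_obs();print(o['time_s'],o['tcp_pos'],o['contact_force'],o['moment'],o['finger_gap'],o['joints'].round(2))
im=bot.get_image('side')
cv2.imwrite('pics/s2.png',cv2.resize(im['frame'][100:340,150:450,::-1],(750,600)))
E
```

```text
7.175 [ 0.52484828 -0.31683631  0.11310177] [ 0.40013677 -0.06155384 -1.59099575] [ 0.0056243   0.5765312  -0.00219599] 0.03429093212301357 [-0.66  0.3  -0.49  0.49  0.22  2.52]
```

View pics/s2.png

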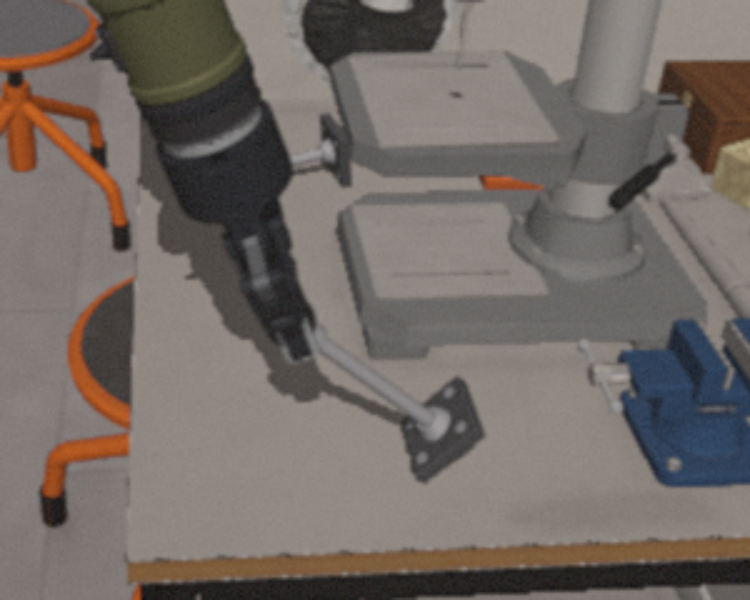

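The side view shows the stand pivoted about 40° on its foot edge, foot at (440,425) on the bench and the ball held at (300,345). Wrist forces are small, so I continue.

Call:
carry_out(travel=[[11.5,0,-2.8],[11.6,0,-1.6],[11.8,0,-0.6],[11.7,0,0.6],[11.7,0,1.7],[11.4,0,2.7],[11.1,0,3.8],[10.7,0,4.8],[10.2,0,5.8],[9.5,0,6.7],[8.8,0,7.6],[8.1,0,8.3]], rotation=[[0,0.03,0],[0,0.03,0],[0,0.03,0],[0,0.03,0],[0,0.03,0],[0,0.03,0],[0,0.03,0],[0,0.03,0],[0,0.03,0],[0,0.03,0],[0,0.03,0],[0,0.03,0]], jaw=[20,20,20,20,20,20,20,20,20,20,20,20])

```text
time_s: 8.72
tcp_pos: [0.659, -0.3167, 0.1465]
eef_rot: [-0.0, 0.935, 0.0, 0.354]
contact_force: [0.5, 1.0, 1.9]
finger_gap: 0.0345
```

```bash
python3 - <<'E'
from h import *
o=bot.get_obs();print(o['time_s'],o['tcp_pos'],o['contact_force'],o['moment'],o['finger_gap'],o['joints'].round(2))
im=bot.get_image('side')
cv2.imwrite('pics/s3.png',cv2.resize(im['frame'][100:340,150:450,::-1],(750,600)))
E
```

```text
8.725 [ 0.6589555  -0.31665304  0.146483  ] [0.51006053 1.03315238 1.89911214] [0.06663514 0.46044679 0.07150866] 0.03449713919486097 [-0.62  0.35 -0.56  0.04  0.39  2.65]
```

View pics/s3.png

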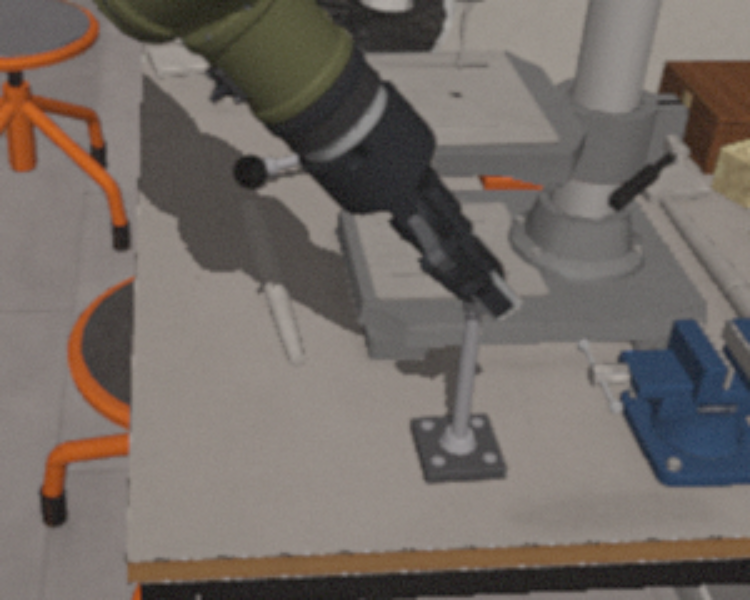

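The side view shows the foot flat at (458,448) and the post upright, with the slight lean matching the drill column's perspective. I release gently and retreat along the fingers.

Call:
carry_out(travel=[[0,0,0],[0,0,0],[0,0,0],[0,0,0],[0,0,0],[0,0,-8],[0,0,-16],[0,0,-25],[0,0,-35],[0,0,-35],[0,0,0],[0,0,0]], rotation=[[0,0,0],[0,0,0],[0,0,0],[0,0,0],[0,0,0],[0,0,0],[0,0,0],[0,0,0],[0,0,0],[0,0,0],[0,0,0],[0,0,0]], jaw=[45,50,60,70,75,75,75,75,75,75,75,75])

```text
time_s: 10.28
tcp_pos: [0.5787, -0.3169, 0.2353]
eef_rot: [0.0, 0.936, -0.0, 0.352]
contact_force: [0.0, 1.4, 0.3]
finger_gap: 0.0641
```

```bash
python3 - <<'E'
from h import *
o=bot.get_obs();print(o['time_s'],o['tcp_pos'],o['contact_force'],o['finger_gap'])
sd=bot.get_image('side');sc=bot.get_image('scene')
print(proj(sd,[.643,-.317,.16]),proj(sd,[.643,-.317,0]))
for c in('side','scene'):
  for t in('tall_stand_ball','short_stand_ball','ring_mandrel'):
    s=bot.silhouettes(c,t);print(c,t,[(x['confidence'],x['bbox']) for x in s[:2]])
cv2.imwrite('pics/s4.png',cv2.resize(sd['frame'][100:340,150:450,::-1],(750,600)))
E
```

```text
10.275 [ 0.57868035 -0.31690097  0.23534633] [0.00162591 1.40576988 0.34730661] 0.06407600388320318
[341.67320311 209.53926861] [330.73605686 280.50352755]
side tall_stand_ball [(0.73, [312.9, 201.5, 356.8, 293.1])]
side short_stand_ball [(0.65, [243.3, 160.6, 286.8, 174.0])]
side ring_mandrel [(0.91, [245.5, 179.5, 269.6, 246.8])]
scene tall_stand_ball [(0.56, [253.6, 88.4, 280.4, 148.5])]
scene short_stand_ball [(0.89, [176.8, 225.7, 231.4, 265.0])]
scene ring_mandrel [(0.59, [236.0, 176.6, 282.4, 245.3])]
```

View pics/s4.png

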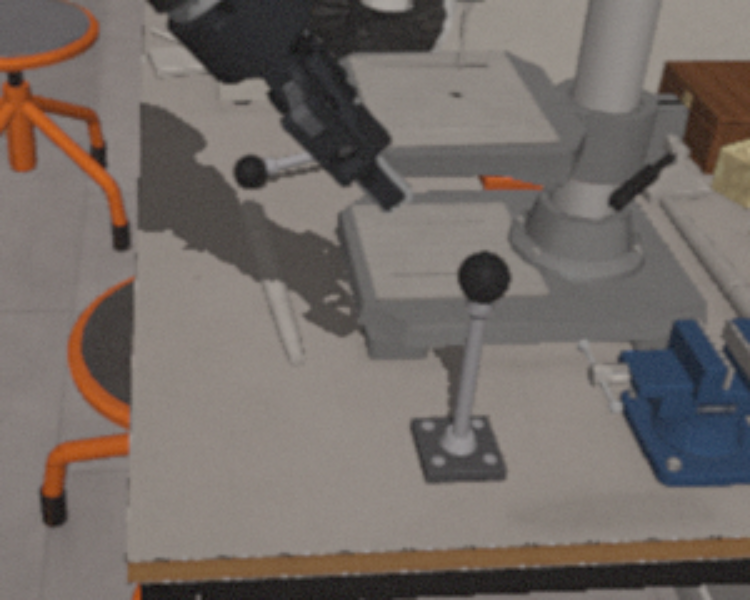

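The stand is upright and free, with its ball at full-frame (344,211), against (342,210) predicted for upright. The short stand and the mandrel are unchanged. I'm handing in.

```bash
python3 -c "
from cell import bot
print(bot.finish_job())"
```

```text
the job is handed in; nothing more can be done
None
```

The taller stand is standing upright on the bench. I gripped it by the ball, swung it up along its pivot arc with the foot edge staying on the bench, released it and drew the gripper back. I handed the job in at about 10.4 s of the 40 s.

**Last checks:**
- **Position:** the released ball showed about 2 px from where an upright stand should put it. The foot looked flat, and its centre had moved about 43 mm by calculation, which is the tipping itself.
- **Other objects:** the short stand and the mandrel were detected at their starting pixel positions within about 3 px. The exception is the top of the short stand's side-view box, which is about 13 px lower because the arm hid part of the stand in that picture.
- **Forces:** readings between moves stayed at about 6 N or less.

**Small disagreements:**
- **Ball position:** the first ball estimates differed by 2–3 mm between cameras; the wrist view settled this.
- **Finger gap:** the fingers closed to 34 mm on the 36 mm ball, and regripping 4 mm lower did not change that. The grip held through the lift.

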